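Load the last battery cell into the sprung clamping nest

ROBOT

A 6-joint arm with a two-finger parallel gripper is mounted at the origin on the work surface. World frame = base frame: x ahead of the robot, y to its left, z up, the work surface at z = 0. Lengths are in mm, angles in rad, forces in N, time in s.
With the tool pointing down it reaches from about 275 to 1000 mm from the base axis. Payload 8.4 kg.
Tool frame: the origin (TCP) lies between the finger pads; the fingertips stand 17 mm ahead of it and the grasp point (between the pads) lies 2 mm behind it (r.tcp_to_tips is the distance from the TCP to the fingertips, in mm); z points along the fingers, y is the line along which they close (so a half turn about z gives the same grasp; the last joint's range is limited). The gripper opens to 85 mm and grips with 20 to 120 N. Pads are 22 mm wide; open, the fingers measure 114 mm over their backs; the gripper's body (76 mm by 85 mm) begins 54 mm behind the grasp point. The pads swing forward as they close: fully open they stand 13 mm farther back than shut.
Start: joints at [-1.301, 0.353, 1.633, -0, 1.155, -0.002], TCP at [167.79, -602.059, 248.281] pointing down, gripper open.
Joint ranges: [-2.63, 2.63], [-0.92, 2.1], [0.06, 2.66], [-1.3, 4.44], [0, 2.69], [-3.02, 3.02]. Speed limits (rad/s): [2.22, 2.22, 2.79, 3.14, 3.14, 3.14].

INTERFACE

Orientations are given as [roll, pitch, yaw] about the fixed x, y, z axes, in that order (R = Rz(yaw) Ry(pitch) Rx(roll)).
In Python, from rig import r gives the robot as it stands. The module is installed in compiled form; this text tells all that it offers.
- The arm moves only by the tool apply_moves, never from a script. Its argument "series" is text: rows parted by semicolons, each of 7 numbers parted by spaces: the shift along the tool's x, y, z in cm, then the turn, a rotation vector about the tool's x, y, z in rad, then the gripper's target within -1 to 1 (shut at 1, half-way at 0, fully open at -1). In form: tx ty tz rx ry rz fingers; .... A call has exactly 10 rows; each row shifts and turns the commanded pose from where the row before left it, along the tool's axes as they then stand; what a row does not reach is not made up. A row lasts 1/12 s, in which the tool goes at most 41.7 mm and 7.16 degrees, less where a joint would pass 70% of its speed; a pose out of reach is approached as far as the arm can. A call with a gripper value outside its range is refused whole. The fingers move at their own pace and stop on an object; "squeeze" is the grip in N (left out, the last holds). Time passes only in rows, so rows that do not move let the fingers close, or fill a call up. It gives the time, the measured TCP pose, the force and the opening at its end, in the units of the state.
- r.sense(): the state, without advancing time (a new reading comes with each control period).
- r.grab_frame(name): name is "side" or "top"; returns the picture (420x560x3 uint8, blue, green, red); there is no depth.
- r.camera_info(name): a dict with "K" (3x3 intrinsics, pixels), "extrinsics" (4x4, takes a point from camera to world coordinates). Camera axes: x right, y down, z forward; pixel columns grow to the right and rows downward; lengths in mm; the calibration is good to about 2 mm. A picture is of the moment at which its call begins. camera_info takes no time and is no camera call.
- r.sign_off(): hands the job in, once; it reports no verdict.
The state is a dict: "clock": time; "qpos": joint angles; "qvel": joint speeds; "joint_efforts": joint torques, N m; "eef_pos": TCP position; "tcp_rot": TCP orientation; "contact_force": force on the tool from outside, world axes, zero at the start; "wrist_torque": the same for the moment, N m; "opening": opening from 0.0 (shut) to 1.0 (fully open).
Only numpy, scipy, OpenCV 4.12 (cv2) and the standard library are available. Lean on these libraries where they do the work, as an engineer would, in place of code of your own. Each camera call takes 0.05 s, during which the arm holds its last target. There are 200 camera calls.

TASK

Take the battery cell (the taller slab with two terminals, not the plain setting block) out of the black infeed tray and slide it upright, terminals up and either way round, into the last place of the clamping nest, between the three cells already there and the sprung pressure plate, easing the plate back with the cell rather than forcing it down. Push it fully home so that it stands on the nest's floor flush with its neighbours, let go, and leave the loaded cells, the setting block, the screwdriver and the bottle where they are.

Things in the scene. Friction and masses are not known exactly. Their poses are not given: they have to be found in the camera images.
- cell: The battery cell to load: upright bare-aluminium slab 120 (its x) by 14 (y, thickness) by 90 mm high (z), 0.25 to 0.47 kg, edges rounded 1.5 mm. Origin: centre of its underside. Two brass terminals, 18 x 9 mm, 4 mm high, on top at x = +-40 mm; the top between them is free for 60 mm. Stands in one of the tray's two pockets, its top 63 mm clear of the tray.
- dummy: Plain aluminium setting block without terminals, 100 (x) by 14 (y) by 70 mm high, standing in the tray's other pocket; it stays there. Origin: centre of its underside.
- tray: Black plastic infeed tray, 160 (x) by 150 (y) by 35 mm high, fixed to the bed. Origin: centre of its underside. Two pockets run along its x, centred at y = +38 and -38 mm, each 126 x 17 mm, floor 8 mm above the bed. Which one holds the cell varies.
- nest: Aluminium clamping nest fixed to the bed; base plate 190 (x) by 200 (y) by 15 mm. Origin: on the bed, under the free place. Cells stand on the base plate, length along x, stacked along y. From -y to +y: end plate (outer side at y = -62 mm, gussets to -88 mm, top at z = 105 mm), three loaded cells, free place, sprung plate, and at y = 68 to 82 mm a block 77 mm high that carries the plate's rods.
- seat (a point): On the nest's floor, 15 mm above the bed: where the centre of the new cell's underside belongs when fully home. Axes as the nest's. White side guides, faces at x = +-61.5 mm (1.5 mm play at each end of a cell), stand 70 mm above this floor; on top of them flared tips, 10 mm high, lean outward 30 degrees.
- pressure_plate (a joint): Travel in m of the sprung steel pressure plate away from the stack (nest +y): 0 = on its stop (as it starts), the free place then only 9 mm wide, face at nest y = 2 mm; at most 0.020; about 0.005 with the cell home. The spring pushes it back with 4 N at 0 and 0.2 N more per mm. Coming straight down on its ears wedges; pushed sideways with the cell it gives way easily.
- plate_face (a point): Middle of the upper edge of the pressure plate's face (108 mm long along x), 100 mm above the bed; moves with the plate; axes as the nest's. Beside it, at x = 28 to 46 mm either way, two ears rise 22 mm higher, leaning outward (+y) 30 degrees, as a lead-in about 21 mm wide at their tips; between them is a finger notch 56 mm wide.
- loaded1: Loaded cell beside the end plate, same as cell, loose in the nest; origin at the centre of its underside.
- loaded2: Middle loaded cell, the same.
- loaded3: Loaded cell beside the free place, the same: its free face is at nest y = -7 mm, its top 105 mm above the bed, its terminals to 109 mm.
- driver: Screwdriver, 190 mm long, lying on the bed beyond the nest and tray; leave alone.
- cleaner: White plastic bottle, 64 mm across, 170 mm tall, standing on the bed at the left; leave alone.

How it is judged:
By the outcome, as a careful person would: the job done as asked, in the order asked, and still so for the second after the job is handed in, with the robot touching nothing.
It also fails if it takes over 64 s, if anything falls off the work surface, if the arm or the gripper's body presses on something with over 40 N, if the wrist force passes 120 N, or if a joint passes its speed limit or range.

## Working session

There is one attempt and no reset: what is moved stays moved. The work goes in short steps, Python scripts to look and compute and a tool call to move; the robot and the scene stay as the last step left them, time stands still between calls to the robot, and variables do not carry over. Pictures are saved under pics/ and viewed, on a budget of 10 in all, crops included, one or two more only if the job needs it, and the job is handed in when it is done.

Besides the shell and the picture viewer there is one more tool, called after ">>>" in YAML: its name, and indented under it one key for each argument. apply_moves: Moves the arm, as the interface text tells. Its arguments: {"type":"object","properties":{"series":{"type":"string"},"squeeze":{"type":"number"}},"required":["series"]}

```bash
mkdir -p pics
python3 - <<'E'
from rig import r
import cv2,numpy as np
np.set_printoptions(precision=3,suppress=True)
for n in("top","side"):
    cv2.imwrite(f"pics/{n}0.png",r.grab_frame(n)); c=r.camera_info(n); print(n,np.array(c["K"]),np.array(c["extrinsics"]))
print(r.sense(),r.tcp_to_tips)
E
```

```text
top [[387.277   0.    279.414]
 [  0.    387.277 218.253]
 [  0.      0.      1.   ]] [[  0.006  -0.982   0.187 363.763]
 [ -1.     -0.011  -0.027 109.343]
 [  0.028  -0.187  -0.982 985.794]
 [  0.      0.      0.      1.   ]]
side [[488.63    0.    282.996]
 [  0.    488.63  208.531]
 [  0.      0.      1.   ]] [[   0.997   -0.06     0.045  485.793]
 [  -0.073   -0.657    0.75  -937.037]
 [  -0.016   -0.752   -0.659  984.118]
 [   0.       0.       0.       1.   ]]
{'clock': 0.1, 'qpos': array([-1.301,  0.354,  1.634, -0.   ,  1.155, -0.002]), 'qvel': array([-0.   , -0.   , -0.001,  0.001, -0.001, -0.001]), 'joint_efforts': array([ -0.   , -60.636, -34.282,   0.   ,   0.004,  -0.   ]), 'eef_pos': array([ 167.677, -601.653,  247.625]), 'tcp_rot': array([-3.14 ,  0.   ,  0.272]), 'contact_force': array([ 0.757, -0.327, -0.251]), 'wrist_torque': array([-0.001,  0.026,  0.001]), 'opening': 1.0012128671771539} 17.0
```

View pics/top0.png

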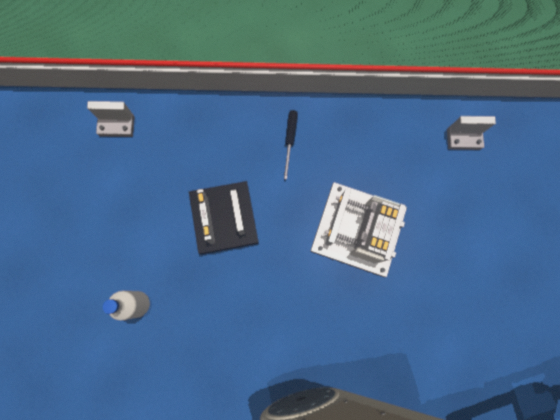

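View pics/side0.png

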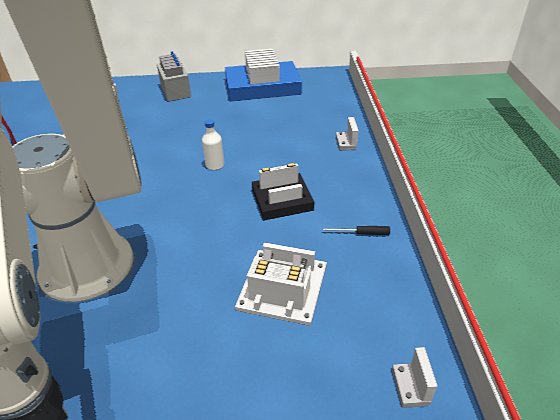

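The top view shows the cell in the tray's left pocket at about (204,215) and the setting block at (237,212). The nest is near (360,229), with its stack to the right and the sprung plate to the left of it. I'll enlarge both areas.

Run:
```python
import cv2,numpy as np
t=cv2.imread("pics/top0.png");s=cv2.imread("pics/side0.png")
z=lambda i,x,y,w,h,f:cv2.resize(i[y:y+h,x:x+w],None,fx=f,fy=f,interpolation=cv2.INTER_CUBIC)
a=np.hstack([z(t,180,170,100,100,4),z(t,310,175,100,100,4)])
b=np.hstack([z(s,235,155,100,50,4),z(s,235,240,100,50,4)])
cv2.imwrite("pics/c1.png",np.vstack([a,b]))
```

```text
(no output)
```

View pics/c1.png

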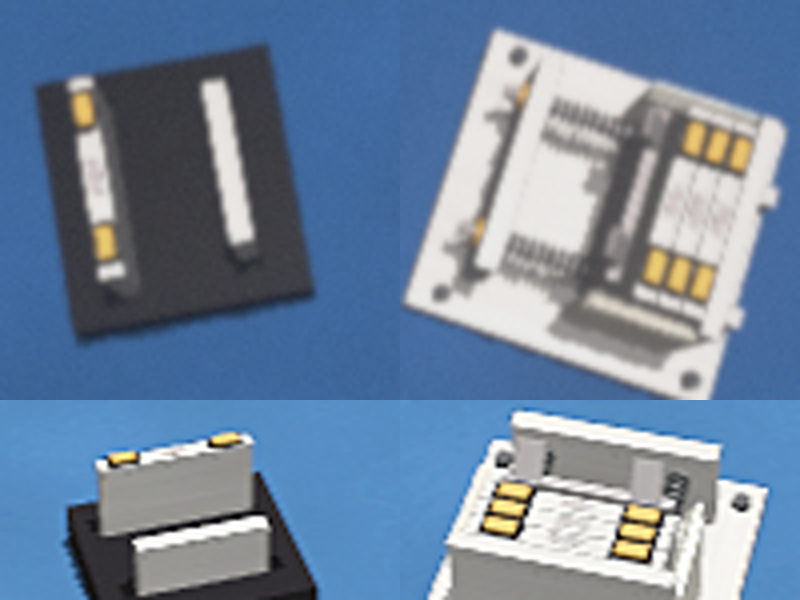

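The crops show the cell's brass terminals at about (83,108) and (105,242) in the top-left panel. The six loaded terminals are at (693..740,140..155) and (655..705,268..283), and the free place is left of them, beside the plate with its ears. I'll fit the poses from the terminal centroids in both views.

```bash
cat > h.py <<'E'
import cv2,numpy as np
from scipy.optimize import least_squares
from rig import r
np.set_printoptions(precision=2,suppress=True)
def proj(n,P):
    c=r.camera_info(n); T=np.linalg.inv(np.array(c["extrinsics"])); K=np.array(c["K"])
    q=(np.atleast_2d(P)@T[:3,:3].T+T[:3,3])@K.T; return q[:,:2]/q[:,2:]
def unproj(n,uv,z):
    c=r.camera_info(n); E=np.array(c["extrinsics"]); K=np.array(c["K"])
    d=np.c_[np.atleast_2d(uv),np.ones(len(np.atleast_2d(uv)))]@np.linalg.inv(K).T@E[:3,:3].T
    return E[:3,3]+d*((z-E[2,3])/d[:,2:])
def yellow(img,box,f=4):
    x,y,w,h=box; g=cv2.resize(img[y:y+h,x:x+w],None,fx=f,fy=f,interpolation=cv2.INTER_CUBIC)
    m=cv2.inRange(cv2.cvtColor(g,cv2.COLOR_BGR2HSV),(14,110,110),(32,255,255))
    n,_,st,ce=cv2.connectedComponentsWithStats(m)
    return [( (ce[i]+.5)/f-.5+[x,y], st[i,4]/f/f) for i in range(1,n) if st[i,4]>5*f*f/2]
E
python3 - <<'E'
from h import *
t=cv2.imread("pics/top0.png");s=cv2.imread("pics/side0.png")
for nm,i,b,z in(("top",t,(190,180,50,70),101),("top",t,(360,195,50,65),108),("side",s,(250,155,60,25),101),("side",s,(250,255,60,30),108)):
    print(nm)
    for c,a in yellow(i,b): print(c,round(a,1),unproj(nm,c,z)[0])
E
```

```text
top
[200.4  197.03] 34.7 [580.58 270.3  101.  ]
[205.85 230.08] 33.5 [502.57 254.4  101.  ]
top
[383.11 209.21] 31.5 [ 555.17 -156.8   108.  ]
[388.85 211.22] 32.0 [ 550.54 -170.09  108.  ]
[394.42 213.03] 28.9 [ 546.36 -183.01  108.  ]
[373.39 241.16] 32.7 [ 479.76 -130.95  108.  ]
[379.26 243.27] 33.2 [ 475.02 -144.34  108.  ]
[384.97 245.23] 29.4 [ 470.61 -157.34  108.  ]
side
[290.88 164.58] 10.9 [584.53 268.61 101.  ]
[265.38 169.12] 11.4 [505.87 252.86 101.  ]
side
[263.05 262.27] 22.2 [ 482.63 -132.11  108.  ]
[261.15 267.07] 13.6 [ 477.44 -147.2   108.  ]
[261.92 265.33] 5.2 [ 479.5  -141.78  108.  ]
[295.23 268.16] 24.0 [ 558.38 -157.81  108.  ]
[259.49 270.79] 21.4 [ 473.03 -158.63  108.  ]
[293.91 272.95] 16.1 [ 553.88 -172.53  108.  ]
[294.37 271.36] 5.9 [ 555.43 -167.69  108.  ]
[292.   277.08] 21.1 [ 548.28 -184.85  108.  ]
```

>>> apply_moves:
  series: "0 0 0 0 0 0.072 -1;1.8 -2.57 0 0 0 0 -1;1.8 -2.57 0 0 0 0 -1;1.8 -2.57 0 0 0 0 -1;1.8 -2.57 0 0 0 0 -1;1.8 -2.57 0 0 0 0 -1;1.8 -2.57 0 0 0 0 -1;1.8 -2.57 0 0 0 0 -1;1.8 -2.57 0 0 0 0 -1;1.8 -2.57 0 0 0 0 -1"
  squeeze: 90

```text
clock: 0.93
eef_pos: [280.8, -341.6, 248.1]
tcp_rot: [-3.141, 0.0, 0.2]
contact_force: [0.5, -0.4, 0.9]
opening: 1.0
```

>>> apply_moves:
  series: "1.8 -2.57 0 0 0 0 -1;1.8 -2.57 0 0 0 0 -1;1.8 -2.57 0 0 0 0 -1;1.8 -2.57 0 0 0 0 -1;1.8 -2.57 0 0 0 0 -1;1.8 -2.57 0 0 0 0 -1;1.8 -2.57 0 0 0 0 -1;1.8 -2.57 0 0 0 0 -1;1.8 -2.57 0 0 0 0 -1;1.8 -2.57 0 0 0 0 -1"

```text
clock: 1.77
eef_pos: [406.2, -54.0, 248.2]
tcp_rot: [3.142, 0.0, 0.2]
contact_force: [0.7, -0.7, -0.7]
opening: 1.002
```

>>> apply_moves:
  series: "1.8 -2.57 0 0 0 0 -1;1.8 -2.57 0 0 0 0 -1;1.8 -2.57 0 0 0 0 -1;1.8 -2.57 0 0 0 0 -1;1.8 -2.57 0 0 0 0 -1;1.8 -2.57 0 0 0 0 -1;1.8 -2.57 0 0 0 0 -1;1.8 -2.57 0 0 0 0 -1;1.8 -2.57 0 0 0 0 -1;0 0 0 0 0 0 -1"

```text
clock: 2.6
eef_pos: [520.8, 207.6, 248.1]
tcp_rot: [-3.14, -0.002, 0.202]
contact_force: [-0.2, -0.1, -0.1]
opening: 1.002
```

>>> apply_moves:
  series: "1.1 -1.61 0 0 0 0 -1;1.1 -1.61 0 0 0 0 -1;1.1 -1.61 0 0 0 0 -1;0 0 2 0 0 0 -1;0 0 2 0 0 0 -1;0 0 2 0 0 0 -1;0 0 2 0 0 0 -1;0 0 1 0 0 0 -1;0 0 0 0 0 0 -1;0 0 0 0 0 0 -1"

```text
clock: 3.43
eef_pos: [541.5, 256.8, 158.2]
tcp_rot: [3.141, 0.001, 0.2]
contact_force: [0.5, -0.2, 0.4]
opening: 1.003
```

Run:
```python
from h import *
t=r.grab_frame("top");s=r.grab_frame("side")
z=lambda i,x,y,w,h,f:cv2.resize(i[y:y+h,x:x+w],None,fx=f,fy=f,interpolation=cv2.INTER_CUBIC)
cv2.imwrite("pics/g1.png",np.hstack([z(t,165,165,80,100,5),z(s,240,110,80,100,5)]))
print(proj("top",r.sense()["eef_pos"]),proj("side",r.sense()["eef_pos"]))
```

```text
[[201.01 207.71]] [[276.89 151.58]]
```

View pics/g1.png

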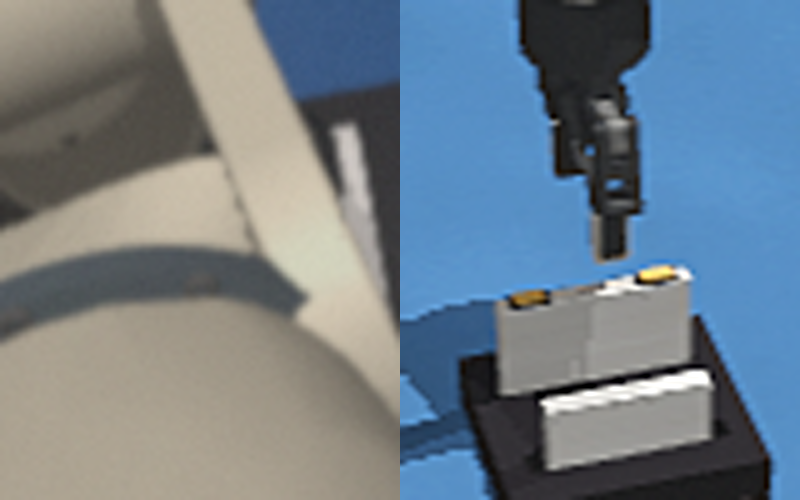

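The top view is blocked by the arm. In the side crop the near finger is at about (210,240), above the middle of the cell, whose terminals are at (530,298)-400 and (657,273)-400. I'll read the settled pose next.

Run:
```python
from h import *
e=r.sense();print(e["eef_pos"],e["tcp_rot"],e["qpos"])
import numpy as np
y=e["tcp_rot"][2]; ty=np.array([np.sin(y),-np.cos(y),0])
for d in(42,50,57): print(d,proj("side",e["eef_pos"]+d*ty+[0,0,-4]))
```

```text
[542.41 257.29 159.51] [-3.14 -0.    0.2 ] [ 0.44  0.41  1.77 -0.    0.96  1.81]
42 [[280.7  160.66]]
50 [[281.44 162.21]]
57 [[282.09 163.58]]
```

>>> apply_moves:
  series: "0.18 -0.4 0 0 0 0 -1;0 0 0.5 0 0 0 -1;0 0 1 0 0 0 -1;0 0 1 0 0 0 -1;0 0 1 0 0 0 -1;0 0 1 0 0 0 -1;0 0 1 0 0 0 -1;0 0 1 0 0 0 -1;0 0 0.5 0 0 0 -1;0 0 0 0 0 0 -1"

```text
clock: 4.37
eef_pos: [541.8, 261.0, 86.6]
tcp_rot: [3.141, 0.002, 0.2]
contact_force: [-0.9, 0.2, 0.4]
opening: 0.997
```

>>> apply_moves:
  series: "0 0 0 0 0 0 0;0 0 0 0 0 0 0;0 0 0 0 0 0 0.3;0 0 0 0 0 0 0.4;0 0 0 0 0 0 0.45;0 0 0 0 0 0 0.5;0 0 0 0 0 0 0.5;0 0 0 0 0 0 0.55;0 0 0 0 0 0 0.55;0 0 0 0 0 0 0.55"
  squeeze: 30

```text
clock: 5.2
eef_pos: [542.7, 261.4, 88.3]
tcp_rot: [-3.142, 0.0, 0.2]
contact_force: [0.2, -0.2, -0.5]
opening: 0.221
```

>>> apply_moves:
  series: "0 0 0 0 0 0 0.6;0 0 0 0 0 0 0.62;0 0 0 0 0 0 0.64;0 0 0 0 0 0 0.66;0 0 0 0 0 0 0.68;0 0 0 0 0 0 0.7;0 0 0 0 0 0 0.75;0 0 0 0 0 0 1;0 0 0 0 0 0 1;0 0 0 0 0 0 1"

```text
clock: 6.03
eef_pos: [542.7, 261.5, 88.3]
tcp_rot: [-3.142, -0.0, 0.2]
contact_force: [-0.9, -0.7, 0.6]
opening: 0.159
```

>>> apply_moves:
  series: "0 0 0 0 0 0 1;0 0 0 0 0 0 1;0 0 0 0 0 0 1;0 0 0 0 0 0 1;0 0 0 0 0 0 1;0 0 0 0 0 0 1;0 0 0 0 0 0 1;0 0 0 0 0 0 1;0 0 0 0 0 0 1;0 0 0 0 0 0 1"
  squeeze: 90

```text
clock: 6.87
eef_pos: [542.9, 261.5, 88.5]
tcp_rot: [-3.141, -0.0, 0.2]
contact_force: [0.9, 0.4, 5.6]
opening: 0.149
```

>>> apply_moves:
  series: "0 0 -0.3 0 0 0 1;0 0 -0.7 0 0 0 1;0 0 -1.2 0 0 0 1;0 0 -1.6 0 0 0 1;0 0 -2 0 0 0 1;0 0 -2 0 0 0 1;0 0 -2 0 0 0 1;0 0 -2 0 0 0 1;0 0 -1.5 0 0 0 1;0 0 -0.7 0 0 0 1"

```text
clock: 7.7
eef_pos: [543.4, 261.7, 231.4]
tcp_rot: [-3.141, -0.003, 0.2]
contact_force: [0.7, 0.4, -2.7]
opening: 0.143
```

Run:
```python
from h import *
t=r.grab_frame("top");s=r.grab_frame("side")
z=lambda i,x,y,w,h,f:cv2.resize(i[y:y+h,x:x+w],None,fx=f,fy=f,interpolation=cv2.INTER_CUBIC)
cv2.imwrite("pics/g2.png",z(s,220,70,130,130,5))
e=r.sense();print(e)
for c,a in yellow(s,(240,60,80,110)):print(c,a)
```

```text
{'clock': 7.8, 'qpos': array([ 0.45,  0.34,  1.7 , -0.  ,  1.1 ,  1.82]), 'qvel': array([-0.  ,  0.03,  0.03,  0.  , -0.02,  0.  ]), 'joint_efforts': array([  0.  , -61.15, -34.92,  -0.  ,   0.35,   0.  ]), 'eef_pos': array([543.21, 261.67, 230.05]), 'tcp_rot': array([-3.14, -0.  ,  0.2 ]), 'contact_force': array([ 0.41,  0.57, -3.22]), 'wrist_torque': array([ 0.05, -0.03, -0.04]), 'opening': 0.1471507496812411}
[290.79 123.9 ] 12.375
[263.88 128.34] 10.75
```

View pics/g2.png

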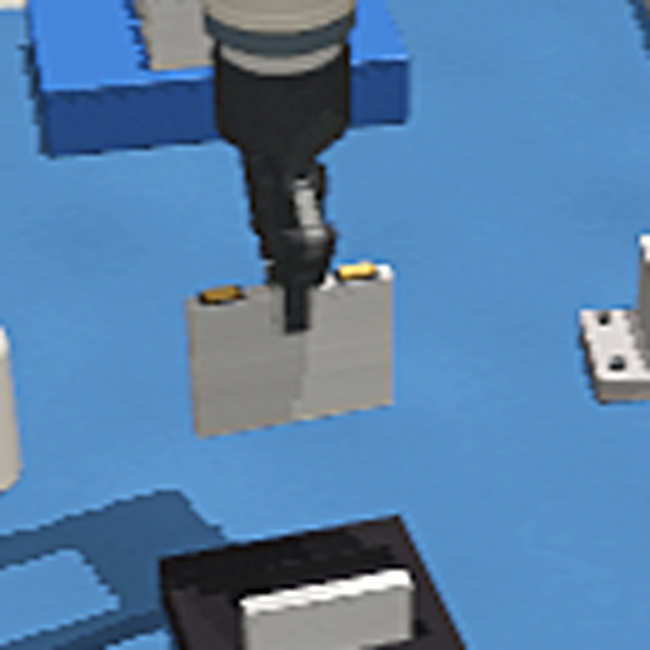

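The cell is lifted and hangs level: terminals at about (222,295) and (357,270) in the crop, finger at (297,300), pocket empty. Next I'll work out where it sits in the grasp.

Run:
```python
from h import *
u=unproj("side",[[290.79,123.9],[263.88,128.34]],243); print(u,u.mean(0),np.arctan2(*(u[0]-u[1])[1::-1]))
```

```text
[[585.22 270.89 243.  ]
 [507.35 254.8  243.  ]] [546.29 262.85 243.  ] 0.2037317657458443
```

>>> apply_moves:
  series: "0 0 0 0 0 0.066 1;0 0 0 0 0 0.066 1;0 0 0 0 0 0.066 1;0 0 0 0 0 0.066 1;0 0 0 0 0 0.066 1;0 0 0 0 0 0.066 1;0 0 0 0 0 0.066 1;0 0 0 0 0 0.066 1;0.3 1 0 0 0 0 1;0.6 2 0 0 0 0 1"

```text
clock: 8.63
eef_pos: [541.0, 230.6, 227.1]
tcp_rot: [3.141, 0.001, -0.325]
contact_force: [-0.1, -0.8, -3.4]
opening: 0.147
```

>>> apply_moves:
  series: "0.9 3 0 0 0 0 1;0.9 3 0 0 0 0 1;0.9 3 0 0 0 0 1;0.9 3 0 0 0 0 1;0.9 3 0 0 0 0 1;0.9 3 0 0 0 0 1;0.9 3 0 0 0 0 1;0.9 3 0 0 0 0 1;0.9 3 0 0 0 0 1;0.6 2 0 0 0 0 1"

```text
clock: 9.47
eef_pos: [529.0, -75.4, 227.5]
tcp_rot: [3.14, 0.001, -0.327]
contact_force: [-0.2, 0.8, -3.0]
opening: 0.145
```

>>> apply_moves:
  series: "0.6 2 0 0 0 0 1;0.4 1.3 0 0 0 0 1;0 0 0 0 0 0 1;0 0 0 0 0 0 1;0 0 0 0 0 0 1;0 0 0 0 0 0 1;0 0 0 0 0 0 1;0 0 0 0 0 0 1;0 0 0 0 0 0 1;0 0 0 0 0 0 1"

```text
clock: 10.3
eef_pos: [529.3, -106.6, 228.3]
tcp_rot: [-3.142, -0.0, -0.328]
contact_force: [-0.4, -0.2, -3.0]
opening: 0.143
```

>>> apply_moves:
  series: "0.09 0.75 0 0 0 0 1;0.09 0.8 0 0 0 0 1;0 0 0.5 0 0 0 1;0 0 0.8 0 0 0 1;0 0 0.5 0 0 0 1;0 0 0 0 0 0 1;0 0 0 0 0 0 1;0 0 0 0 0 0 1;0 0 0 0 0 0 1;0 0 0 0 0 0 1"

```text
clock: 11.13
eef_pos: [526.1, -122.1, 210.5]
tcp_rot: [-3.142, -0.0, -0.328]
contact_force: [0.3, 0.3, -2.8]
opening: 0.149
```

Run:
```python
from h import *
t=r.grab_frame("top");s=r.grab_frame("side")
z=lambda i,x,y,w,h,f:cv2.resize(i[y:y+h,x:x+w],None,fx=f,fy=f,interpolation=cv2.INTER_CUBIC)
cv2.imwrite("pics/n1.png",np.hstack([z(t,330,180,80,100,5),z(s,240,205,80,100,5)]))
e=r.sense();p=e["eef_pos"];print(p,e["tcp_rot"])
for n,i in(("side",s),("top",t)):
  for c,a in yellow(i,(235,195,90,65) if n=="side" else (340,180,80,80)):print(n,c,a,unproj(n,c,p[2]+13)[0])
```

```text
[ 526.08 -122.13  210.52] [-3.14 -0.   -0.33]
side [263.35 220.69] 20.75 [ 489.25 -109.58  223.52]
side [297.33 226.46] 25.0 [ 565.13 -135.84  223.52]
top [377.19 229.99] 16.6875 [ 487.15 -107.9   223.52]
top [379.22 244.16] 17.875 [ 458.58 -110.8   223.52]
top [385.13 245.44] 27.75 [ 456.14 -122.55  223.52]
```

View pics/n1.png

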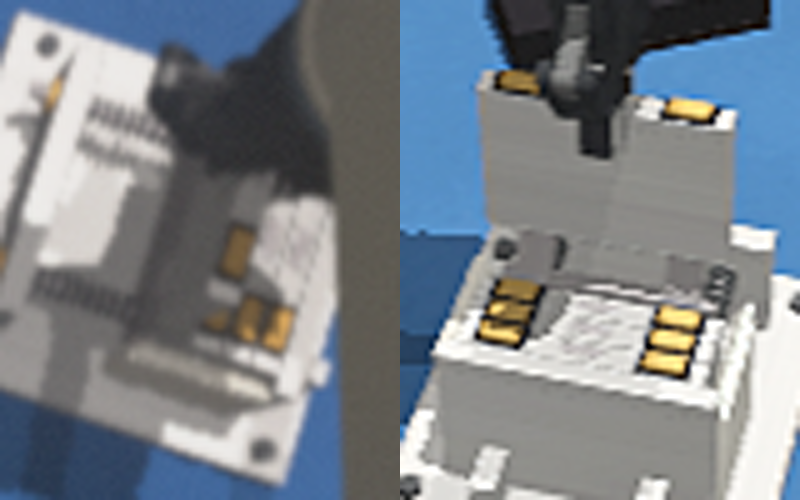

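In the side crop the cell's terminals are at (517,82) and (690,108), directly above the free place, and the plate ears at (540,250) and (685,270) are visible. It sits at nest y ≈ 9.7 and x ≈ -0.6, with its underside about 130 mm above the bed.

>>> apply_moves:
  series: "0.06 0.4 0 0 0 0 1;0 0.47 0 0 0 0 1;0 0 0 0 0 0 1;0 0 0.3 0 0 0 1;0 0 0.3 0 0 0 1;0 0 0.3 0 0 0 1;0 0 0.3 0 0 0 1;0 0 0.3 0 0 0 1;0 0 0.2 0 0 0 1;0 0 0 0 0 0 1"

```text
clock: 12.07
eef_pos: [523.4, -130.4, 192.7]
tcp_rot: [3.142, 0.001, -0.328]
contact_force: [0.2, 0.8, -2.8]
opening: 0.144
```

>>> apply_moves:
  series: "0 -0.1 0 0 0 0 1;0 -0.1 0 0 0 0 1;0 -0.1 0 0 0 0 1;0 -0.1 0 0 0 0 1;0 -0.1 0 0 0 0 1;0 -0.1 0 0 0 0 1;0 -0.1 0 0 0 0 1;0 -0.1 0 0 0 0 1;0 -0.1 0 0 0 0 1;0 -0.1 0 0 0 0 1"

```text
clock: 12.9
eef_pos: [526.8, -121.4, 193.4]
tcp_rot: [3.141, -0.0, -0.328]
contact_force: [-1.9, -5.7, -3.2]
opening: 0.15
```

The contact force is about 6 N along nest -y, so the plate is giving way as planned. Next is the diagonal descent along the ears.

>>> apply_moves:
  series: "0 0.09 0.13 0 0 0 1;0 0.09 0.13 0 0 0 1;0 0.09 0.13 0 0 0 1;0 0.09 0.13 0 0 0 1;0 0.09 0.13 0 0 0 1;0 0.09 0.13 0 0 0 1;0 0.09 0.13 0 0 0 1;0 0.09 0.13 0 0 0 1;0 0.09 0.13 0 0 0 1;0 0.09 0.13 0 0 0 1"

```text
clock: 13.73
eef_pos: [524.6, -129.9, 180.7]
tcp_rot: [-3.142, -0.002, -0.328]
contact_force: [-1.6, -5.2, 4.8]
opening: 0.146
```

>>> apply_moves:
  series: "0 0 0.2 0 0 0 1;0 0 0.2 0 0 0 1;0 0 0.2 0 0 0 1;0 0 0.2 0 0 0 1;0 0 0.2 0 0 0 1;0 0 0.1 0 0 0 1;0 0 0 0 0 0 1;0 0 0 0 0 0 1;0 0 0 0 0 0 1;0 0 0 0 0 0 1"

```text
clock: 14.57
eef_pos: [523.5, -129.7, 168.5]
tcp_rot: [3.141, 0.001, -0.328]
contact_force: [-0.6, -6.0, -3.0]
opening: 0.144
```

>>> apply_moves:
  series: "0 0 0.2 0 0 0 1;0 0 0.2 0 0 0 1;0 0 0.2 0 0 0 1;0 0 0.2 0 0 0 1;0 0 0.2 0 0 0 1;0 0 0.2 0 0 0 1;0 0 0.2 0 0 0 1;0 0 0.2 0 0 0 1;0 0 0.2 0 0 0 1;0 0 0.2 0 0 0 1"

```text
clock: 15.4
eef_pos: [523.6, -129.7, 148.8]
tcp_rot: [3.141, 0.001, -0.328]
contact_force: [-2.0, -5.0, 0.2]
opening: 0.151
```

>>> apply_moves:
  series: "0 0 0.2 0 0 0 1;0 0 0.2 0 0 0 1;0 0 0.2 0 0 0 1;0 0 0.2 0 0 0 1;0 0 0.2 0 0 0 1;0 0 0.2 0 0 0 1;0 0 0.2 0 0 0 1;0 0 0.2 0 0 0 1;0 0 0.2 0 0 0 1;0 0 0 0 0 0 1"

```text
clock: 16.23
eef_pos: [523.5, -129.6, 130.4]
tcp_rot: [3.141, 0.001, -0.328]
contact_force: [-0.6, -5.0, -4.4]
opening: 0.147
```

>>> apply_moves:
  series: "0 0.05 0.1 0 0 0 1;0 0.05 0.1 0 0 0 1;0 0 0.1 0 0 0 1;0 0 0 0 0 0 1;0 0 0 0 0 0 0.6;0 0 0 0 0 0 0.4;0 0 0 0 0 0 0.2;0 0 0 0 0 0 0.2;0 0 0 0 0 0 0.2;0 0 0 0 0 0 0.2"

```text
clock: 17.07
eef_pos: [523.8, -130.4, 128.4]
tcp_rot: [-3.141, -0.0, -0.328]
contact_force: [-0.5, 0.6, 0.6]
opening: 0.399
```

Run:
```python
from h import *
t=r.grab_frame("top");s=r.grab_frame("side")
z=lambda i,x,y,w,h,f:cv2.resize(i[y:y+h,x:x+w],None,fx=f,fy=f,interpolation=cv2.INTER_CUBIC)
cv2.imwrite("pics/n2.png",z(s,235,195,100,100,6))
e=r.sense();print(e["eef_pos"],e["contact_force"],e["opening"])
```

```text
[ 523.77 -130.47  128.33] [0.63 0.94 0.65] 0.4011510767146843
```

View pics/n2.png

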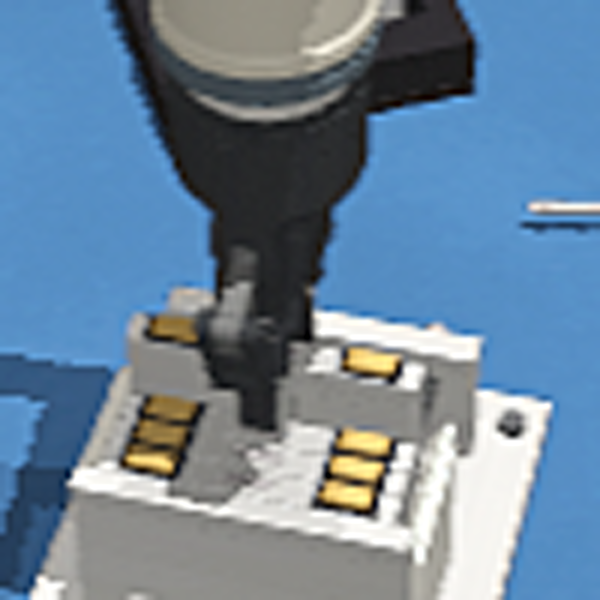

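The cell stands upright between the plate and the stack, its terminals at (172,328) and (370,362) and about 30 mm above its neighbours. The fingers are clear of it. Next I'll raise, shut the fingers and press it down from above.

>>> apply_moves:
  series: "0 0 -0.5 0 0 0 0.2;0 0 -1 0 0 0 0.2;0 0 -1 0 0 0 0.2;0 0 -1 0 0 0 0.2;0 0 -0.5 0 0 0 0.2;0 0 0 0 0 0 1;0 0 0 0 0 0 1;0 0 0 0 0 0 1;0 0 0 0 0 0 1;0 0 0 0 0 0 1"
  squeeze: 40

```text
clock: 18.0
eef_pos: [523.4, -130.5, 167.8]
tcp_rot: [3.141, 0.001, -0.328]
contact_force: [0.2, 0.3, 0.4]
opening: 0.002
```

>>> apply_moves:
  series: "0 0 0.3 0 0 0 1;0 0 0.3 0 0 0 1;0 0 0.2 0 0 0 1;0 0 0.2 0 0 0 1;0 0 0.2 0 0 0 1;0 0 0.2 0 0 0 1;0 0 0.1 0 0 0 1;0 0 0.1 0 0 0 1;0 0 0 0 0 0 1;0 0 0 0 0 0 1"

```text
clock: 18.83
eef_pos: [523.8, -130.6, 152.3]
tcp_rot: [-3.142, -0.0, -0.328]
contact_force: [0.1, -0.6, -0.1]
opening: 0.002
```

>>> apply_moves:
  series: "0 0 0.2 0 0 0 1;0 0 0.2 0 0 0 1;0 0 0.2 0 0 0 1;0 0 0.2 0 0 0 1;0 0 0.2 0 0 0 1;0 0 0.2 0 0 0 1;0 0 0.2 0 0 0 1;0 0 0.2 0 0 0 1;0 0 0.2 0 0 0 1;0 0 0.2 0 0 0 1"

```text
clock: 19.67
eef_pos: [523.7, -130.6, 132.1]
tcp_rot: [-3.142, 0.0, -0.328]
contact_force: [1.2, -0.1, 2.4]
opening: -0.003
```

>>> apply_moves:
  series: "0 0 0.1 0 0 0 1;0 0 0.1 0 0 0 1;0 0 0.1 0 0 0 1;0 0 0.1 0 0 0 1;0 0 0.1 0 0 0 1;0 0 0.1 0 0 0 1;0 0 0 0 0 0 1;0 0 0 0 0 0 1;0 0 0 0 0 0 1;0 0 0 0 0 0 1"

```text
clock: 20.5
eef_pos: [523.5, -130.6, 126.1]
tcp_rot: [3.141, 0.001, -0.328]
contact_force: [-0.2, 0.1, -0.2]
opening: -0.0
```

>>> apply_moves:
  series: "0 0 0.05 0 0 0 1;0 0 0.05 0 0 0 1;0 0 0.05 0 0 0 1;0 0 0.05 0 0 0 1;0 0 0.05 0 0 0 1;0 0 0.05 0 0 0 1;0 0 0.05 0 0 0 1;0 0 0 0 0 0 1;0 0 0 0 0 0 1;0 0 0 0 0 0 1"

```text
clock: 21.33
eef_pos: [523.7, -130.6, 122.7]
tcp_rot: [3.142, -0.0, -0.328]
contact_force: [1.4, -0.6, 1.4]
opening: 0.001
```

>>> apply_moves:
  series: "0 0 0.03 0 0 0 1;0 0 0.03 0 0 0 1;0 0 0.03 0 0 0 1;0 0 0 0 0 0 1;0 0 0 0 0 0 1;0 0 0 0 0 0 1;0 0 0 0 0 0 1;0 0 0 0 0 0 1;0 0 0 0 0 0 1;0 0 0 0 0 0 1"

```text
clock: 22.17
eef_pos: [523.6, -130.6, 122.1]
tcp_rot: [3.142, 0.0, -0.328]
contact_force: [-0.2, 0.0, 4.7]
opening: -0.002
```

>>> apply_moves:
  series: "0 0 0.03 0 0 0 1;0 0 0.03 0 0 0 1;0 0 0.02 0 0 0 1;0 0 0 0 0 0 1;0 0 0 0 0 0 1;0 0 0 0 0 0 1;0 0 0 0 0 0 1;0 0 0 0 0 0 1;0 0 0 0 0 0 1;0 0 0 0 0 0 1"

```text
clock: 23.0
eef_pos: [523.6, -130.6, 122.0]
tcp_rot: [-3.142, 0.0, -0.328]
contact_force: [-4.4, 0.8, 13.9]
opening: -0.001
```

The force has risen to 14 N with the tips at 105 mm, so the cell should be on the floor. I'll retreat and check.

>>> apply_moves:
  series: "0 0 -0.3 0 0 0 1;0 0 -1 0 0 0 1;0 0 -2 0 0 0 1;0 0 -3 0 0 0 1;0 0 -3 0 0 0 1;0 0 -3 0 0 0 1;0 0 -3 0 0 0 1;0 0 -2 0 0 0 1;0 0 -1 0 0 0 1;0 0 0 0 0 0 1"

```text
clock: 23.83
eef_pos: [524.6, -130.8, 306.6]
tcp_rot: [-3.141, -0.004, -0.328]
contact_force: [0.6, 0.4, -0.1]
opening: 0.003
```

>>> apply_moves:
  series: "0 1 0 0 0 0 1;0 3 0 0 0 0 1;0 3 0 0 0 0 1;0 3 0 0 0 0 1;0 3 0 0 0 0 1;0 3 0 0 0 0 1;0 3 0 0 0 0 1;0 3 0 0 0 0 1;0 3 0 0 0 0 1;0 3 0 0 0 0 1"

```text
clock: 24.67
eef_pos: [431.5, -396.8, 301.6]
tcp_rot: [-3.14, 0.004, -0.328]
contact_force: [0.3, -0.1, 0.7]
opening: -0.0
```

Run:
```python
from h import *
t=r.grab_frame("top");s=r.grab_frame("side")
z=lambda i,x,y,w,h,f:cv2.resize(i[y:y+h,x:x+w],None,fx=f,fy=f,interpolation=cv2.INTER_CUBIC)
cv2.imwrite("pics/f1.png",np.hstack([z(t,330,180,80,100,5),z(s,240,230,80,100,5)])); cv2.imwrite("pics/full.png",np.vstack([t,s])[::1])
print(r.sense()["contact_force"])
for n,i,b in(("side",s,(250,245,60,40)),("top",t,(340,180,70,80))):
  for c,a in yellow(i,b):print(n,c,a,unproj(n,c,108)[0])
```

```text
[-0.12 -0.03 -0.61]
side [264.65 258.32] 22.625 [ 487.09 -119.47  108.  ]
side [263.11 262.18] 25.9375 [ 482.79 -131.84  108.  ]
side [296.56 264.1 ] 23.1875 [ 562.78 -145.13  108.  ]
side [261.45 266.4 ] 26.5 [ 478.24 -145.1   108.  ]
side [295.24 268.17] 27.6875 [ 558.41 -157.83  108.  ]
side [259.67 270.72] 28.125 [ 473.47 -158.46  108.  ]
side [293.88 272.45] 28.25 [ 553.96 -170.97  108.  ]
side [292.35 276.88] 28.875 [ 549.15 -184.32  108.  ]
top [377.5  207.24] 30.4375 [ 559.71 -143.77  108.  ]
top [383.21 209.22] 30.25 [ 555.14 -157.02  108.  ]
top [388.99 211.26] 31.625 [ 550.44 -170.41  108.  ]
top [394.46 213.03] 29.0 [ 546.36 -183.09  108.  ]
top [367.76 239.28] 31.1875 [ 483.98 -118.07  108.  ]
top [373.55 241.34] 33.125 [ 479.34 -131.29  108.  ]
top [379.4  243.25] 32.8125 [ 475.07 -144.65  108.  ]
top [384.97 245.25] 29.3125 [ 470.57 -157.34  108.  ]
```

View pics/f1.png

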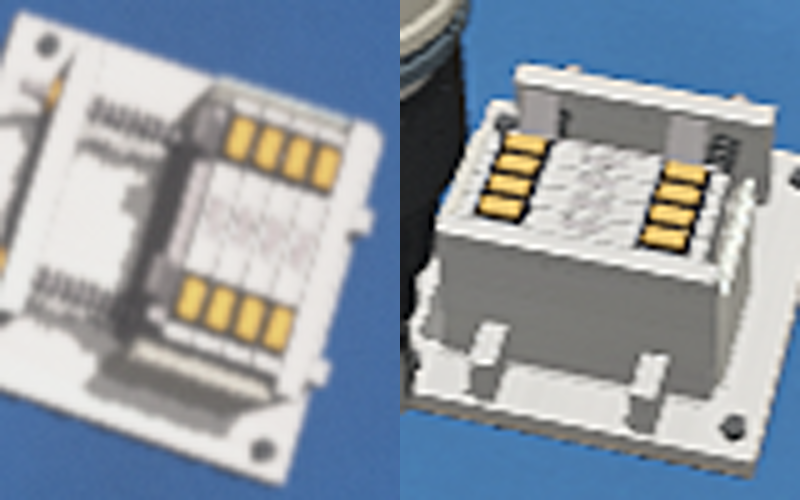

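The final crops show four flush rows of terminals, with the new one at (240,140) and (192,298) in the top view. Row spacing is about 14 mm from the top camera, and the loaded cells' terminals have moved less than 1 mm. The gripper is clear, so I'm handing in.

Run:
```python
from rig import r
print(r.sign_off())
```

```text
the job is handed in; nothing more can be done
None
```

The battery cell is in the last place of the nest, terminals up and level with its neighbours, and I handed the job in at about 25 s of the 64 s allowed.

**How it went:** I gripped the cell near its top and lifted it out of the tray. I pushed the sprung plate back sideways with it (about 6 N), followed the slope of the ears down, and slid the cell in. About 30 mm above home I let go, then pressed it down with the shut fingers. It stopped with the fingertips at 105 mm, the height of the neighbours' tops, and the push force rose to about 14 N. I then moved the arm clear.

**Last checks:**
- **Seating:** both cameras show four even rows of terminals. The top camera puts the new row about 14 mm from its neighbour. The side camera gives about 13 mm, roughly 0.9 mm less, which I put down to measurement noise. A cell standing proud would have made that gap look larger.
- **Loaded cells:** the top camera shows their terminals moved less than 1 mm. The side camera's centroids for the middle cell shifted by up to about 3 mm, because it had split those terminals into fragments before the move.
- **Contact:** the force reading was about zero at the end, with the gripper away from everything.
- **Not checked at the end:** I did not look again at the setting block, screwdriver or bottle. The arm did not go near the screwdriver or bottle, and the setting block stood undisturbed in the picture after the lift.

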